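# Relieve a leak tester and take the cap off its test port

### The arm

A 6-joint arm with a two-finger parallel gripper is mounted at the origin on a cart in front of the work surface, level with it; the furniture and walls round the work are solid. World frame = base frame: x ahead of the robot, y to its left, z up, the work surface at z = 0. Lengths are in m, angles in rad, forces in N, time in s.
With the tool pointing down it reaches from about 0.375 to 0.75 m from the base axis. Payload 9 kg.
Tool frame: the origin (TCP) lies on the mounting face of the last link; the fingertips stand 173 mm ahead of it and the grasp point (between the pads) lies 155 mm ahead of it; z points along the fingers, y is the line along which they close (so a half turn about z gives the same grasp; the last joint's range is limited). The gripper opens to 85 mm and grips with 20 to 120 N. Pads are 22 mm wide; open, the fingers measure 114 mm over their backs; the gripper's body (76 mm by 85 mm) begins 54 mm behind the grasp point. The pads swing forward as they close: fully open they stand 13 mm farther back than shut.
Start: joints at [-1.328, 0.104, 0.097, 1.564, 0, 1.353], TCP at [0.267, -0.537, 0.405] pointing down, gripper open.
Joint ranges: [-2.99, 2.99], [-0.84, 1.86], [-1.1, 1.16], [-1.84, 2.11], [-1.51, 1.56], [-3.14, 3.14]. Speed limits (rad/s): [2.22, 2.22, 2.57, 3.14, 3.14, 3.14].

### API

Orientations are given as [roll, pitch, yaw] about the fixed x, y, z axes, in that order (R = Rz(yaw) Ry(pitch) Rx(roll)).
In Python, from workcell import arm gives the robot as it stands.
- The arm moves only by the shell command python3 -m creep 'ROWS' [FORCE]. ROWS is a JSON object of lists of equal length, an entry for each row: "linear": the shift along the tool's x, y, z in mm, a list of three; "roll": the turn about the tool's z in degrees; "gripper": the finger opening in mm, from 0 to 85.4. A call has 1 to 5 rows; each row is the pose to reach, as a shift and turn from the pose commanded when the call began, along the tool's axes at that moment; what a row does not reach only later rows make up. A row lasts 1/10 s, in which the tool goes at most 50 mm and 8.59 degrees, less where a joint would pass 70% of its speed; a pose out of reach is approached as far as the arm can. A call with a gripper value outside its range is refused whole. The fingers move at their own pace and stop on an object; FORCE is the grip in N (left out, the last holds). Time passes only in rows, so rows that repeat a pose let the fingers close. It gives the time, the measured TCP pose, the force, the opening and the grip force at its end, in the units of the state.
- arm.observe(): the state, without advancing time (a new reading comes with each control period).
- arm.capture(name): name is "scene" or "side" or "wrist"; returns a dict with "img" (480x640x3 uint8, red, green, blue), "range_z" (480x640 float32, m along the optical axis (not along the pixel's ray), 0 where there is no reading), "fx", "fy", "cx", "cy" (pixels), "R" (3x3) and "t" (3): a world point X has camera coordinates R X + t. Camera axes: x right, y down, z forward; pixel columns grow to the right and rows downward; lengths in m; the calibration is good to about 2 mm. A picture is of the moment at which its call begins.
- arm.sign_off(): hands the job in; it is judged then, once.
The state is a dict: "time": time; "joints": joint angles; "joint_vel": joint speeds; "joint_torque": joint torques, N m; "eef_pos": TCP position; "eef_rot": TCP orientation; "wrist_force": force on the tool from outside, world axes, zero at the start; "torque": the same for the moment, N m; "gripper_width": opening from 0.0 (shut) to 1.0 (fully open); "grasp_force": force on a finger pad.
Only numpy, scipy, OpenCV 4.12 (cv2) and the standard library are available. Lean on these libraries where they do the work, as an engineer would, in place of code of your own. Each camera call takes 0.05 s, during which the arm holds its last target. There are 200 camera calls.

### The job

Prepare the leak tester on the bench: first turn its dial back to the zero line, so that there is no pressure behind the cap, and let go of it. Then unscrew the knurled cap of the test port, the one in the middle next to the dial; nobody knows whether this port's thread is right-hand or left-hand, so feel which way the cap comes loose. Finish while holding the cap still and level, a hand's breadth straight above its port, with the dial still at zero and the reference cap and everything else on the bench left as it was.

Things in the scene. Friction and masses are not known exactly. Their poses are not given: they have to be found in the camera images.
- tester: Leak tester: low grey case, dark grey top panel, fixed, 150 mm deep (own x, away from the operator) by 240 mm wide (own y, to the left), panel 60 mm above the bench. Origin: centre of its underside. On the panel (own x, y, mm): reference port (0, 80) in a thin white square; test port (0, 0); dial (-26, -78); round gauge (43, -78), 50 mm across, 6 mm high, its needle follows the dial.
- dial_knob (a joint): Angle of the tester's pressure dial, a black round fluted knob with a white pointer line. 0: pointer at the long zero line; positive: turned clockwise seen from above (pressure), negative: counter-clockwise (vacuum). It turns 2.65 either way, lightly (0.04 N m), and stays where it is left. Between 0.6 and 1.9 at the start.
- dial_axis (a point): Centre of the top of the dial knob, 34 mm above the panel. The grip is 34 mm across and stands on a flat skirt 51 mm across and 5 mm thick.
- dial_pointer (a point): Tip of the white pointer line on the dial's skirt, 25 mm from the axis; it goes round with the dial.
- dial_zero (a point): Outer end of the zero line, the longest and thickest line of the scale printed on the panel round the dial, on the side away from the operator, 37 mm from the dial's axis. Thin lines follow every 15 degrees either way.
- test_cap: Screw cap on the test port: knurled aluminium, round, 46 mm across, 36 mm high, 90 g, a dark slot across its top. Origin: centre of its underside, z up; screwed down, its underside is 10 mm above the panel. Its coarse three-start thread is right-hand or left-hand: this cannot be seen from outside and differs from start to start.
- test_cap_top (a point): Centre of the test cap's top face, 46 mm above the panel when screwed down. Turned the wrong way the cap meets a firm stop within 0.1 rad. Turned the right way (counter-clockwise from above for a right-hand thread, clockwise for a left-hand one) it goes easily and rises 3.6 mm per rad; from 1.25 rad on it is free to lift straight off, and at about 1.55 rad it meets a stop.
- test_cap_mark (a point): Point on the test cap's rim, 23 mm from its axis along the cap's own x and 30 mm above its underside; it goes round with the cap.
- test_port (a point): Top centre of the test port's fixed steel spigot, 40 mm above the panel, 25 mm across; the cap is 30 mm deep inside and goes down over it.
- ref_cap: The same kind of cap on the reference port, 80 mm to the tester's left of the test cap; it must stay as it is. Origin: centre of its underside.
- ref_cap_mark (a point): Point on the reference cap's rim, 23 mm from its axis and 30 mm above its underside.
- arbor_press: Purple arbor press bolted to the bench left of and behind the tester, 340 mm high; its lever reaches out to the robot's left of the tester, up to 300 mm above the bench: pass above it. Not used in this job.
- hub_a: Small black plastic hub, 41 mm across and 39 mm high, a part waiting for its leak test on the bench. Origin at its underside.
- hub_b: Another such hub.
- tweezers: Steel tweezers, 118 mm long, lying on the bench.
- cutters_black: Side cutters with black grips, 151 mm long, lying on the bench.
- solder_tin: Small round light tin with a lid, 62 mm across and 48 mm high, on the bench behind the tester.

How it is judged:
By the outcome, as a careful person would: the job done as asked, in the order asked, and still so for the second after the job is handed in, while the arm keeps its last pose, push and grip.
It also fails if it takes over 58 s, if anything falls off the work surface, if the arm or the gripper's body presses on something with over 40 N, if the wrist force passes 120 N, or if a joint passes its speed limit or range.

## Working session

There is one attempt and no reset: what is moved stays moved. The work goes in short steps, Python scripts to look and compute and a shell command to move; the robot and the scene stay as the last step left them, time stands still between calls to the robot, and variables do not carry over. Pictures are saved under pics/ and viewed, at most 10 in all, crops included, and the job is handed in when it is done.

```bash
mkdir -p pics; ls; python3 - <<'E'
from workcell import arm
import cv2,numpy as np
for n in("scene","side","wrist"):
    c=arm.capture(n);cv2.imwrite(f"pics/{n}0.png",c["img"][:,:,::-1]);np.savez(f"{n}0.npz",**c)
    print(n,c["fx"],c["cx"],c["cy"],(-c["R"].T@c["t"]).round(3),c["R"].round(2).tolist())
print(arm.observe())
E
```

```text
pics
scene 534.4626467349154 322.849556428716 232.8000675786878 [-0.046 -0.842  0.49 ] [[0.73, -0.68, -0.0], [-0.31, -0.33, -0.89], [0.61, 0.65, -0.45]]
side 441.26247344901805 312.9300917284865 233.83172083519437 [ 0.982 -0.475  0.747] [[0.32, 0.95, 0.0], [0.71, -0.24, -0.66], [-0.62, 0.21, -0.75]]
wrist 362.3983444103743 324.80072621323467 235.2059700448245 [ 0.329 -0.507  0.374] [[0.44, -0.9, -0.0], [-0.86, -0.43, 0.27], [-0.24, -0.12, -0.96]]
{'time': 0.15, 'joints': array([-1.32770064e+00,  1.04594268e-01,  9.66833791e-02,  1.56390395e+00,
        1.18622844e-05,  1.35307162e+00]), 'joint_vel': array([ 0.00159912, -0.00371848,  0.00182783,  0.00013648, -0.00155289,
        0.00031789]), 'joint_torque': array([ 4.01565674e-03, -5.57362568e+01,  5.04002023e+01,  1.27785240e-02,
       -3.40101669e-04, -6.35773620e-07]), 'eef_pos': array([ 0.26678901, -0.53734383,  0.40410157]), 'eef_rot': array([-3.14060075e+00, -2.31589318e-04,  4.60820271e-01]), 'wrist_force': array([-0.63137831,  0.4845625 , -0.1983184 ]), 'torque': array([-0.02145626,  0.0132873 , -0.02021973]), 'grasp_force': 0.0, 'gripper_width': 1.0044299548286424}
```

View pics/scene0.png

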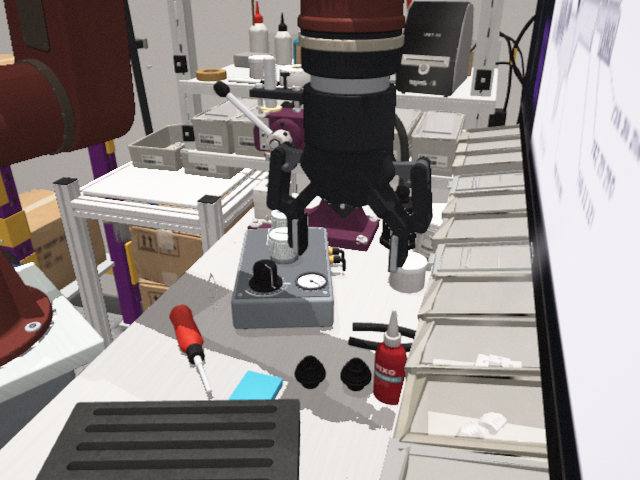

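View pics/side0.png

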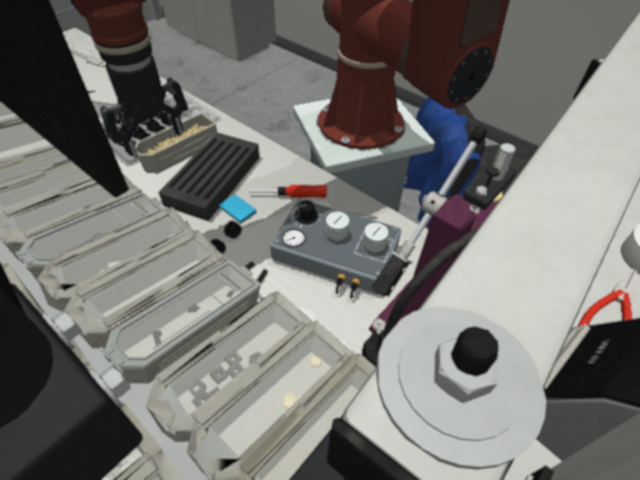

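The scene view shows the tester, with the dial at (265,275), gauge at (311,282) and test cap at (283,243). In the side view the dial is at (306,211), gauge at (293,239), test cap at (337,226) and ref cap at (376,237). I'll measure from the side view.

```bash
cat > h.py <<'E'
import numpy as np,cv2
def ray(c,u,v,z):
    d=c["R"].T@np.array([(u-c["cx"])/c["fx"],(v-c["cy"])/c["fy"],1]); o=-c["R"].T@c["t"]
    return o+d*(z-o[2])/d[2]
def proj(c,X):
    p=c["R"]@np.asarray(X)+c["t"]; return np.array([c["fx"]*p[0]/p[2]+c["cx"],c["fy"]*p[1]/p[2]+c["cy"]])
def pt(c,u,v):
    z=c["range_z"][int(v),int(u)]; return c["R"].T@(np.array([(u-c["cx"])/c["fx"]*z,(v-c["cy"])/c["fy"]*z,z])-c["t"])
def bright(c,box,th=190,amin=30):
    u0,v0,u1,v1=box; m=(c["img"][v0:v1,u0:u1].min(2)>th).astype(np.uint8)
    cs,_=cv2.findContours(m,cv2.RETR_EXTERNAL,cv2.CHAIN_APPROX_NONE)
    return [(cv2.contourArea(k),*(np.array(cv2.minEnclosingCircle(k)[0])+[u0,v0]).round(1),cv2.boundingRect(k)) for k in cs if cv2.contourArea(k)>amin]
E
python3 - <<'E'
from h import *
c=dict(np.load("side0.npz"))
im=cv2.resize(c["img"][185:305,260:420,::-1],None,fx=5,fy=5,interpolation=cv2.INTER_CUBIC);cv2.imwrite("pics/sidecrop.png",im)
for b in bright(c,(270,195,400,290),190): print(b, ray(c,b[1],b[2],.106).round(4),pt(c,b[1],b[2]).round(4))
s=dict(np.load("scene0.npz"))
for b in bright(s,(240,220,330,300),190): print("s",b, ray(s,b[1],b[2],.106).round(4),pt(s,b[1],b[2]).round(4))
E
```

```text
(929.5, np.float64(301.5), np.float64(274.5), (0, 65, 64, 30)) [ 0.5344 -0.345   0.106 ] [ 0.4604 -0.3235  0.    ]
(180.0, np.float64(293.0), np.float64(237.0), (14, 36, 19, 14)) [ 0.4448 -0.3337  0.106 ] [ 0.4103 -0.3247  0.0648]
(266.0, np.float64(376.0), np.float64(230.5), (95, 28, 23, 17)) [ 0.4798 -0.1757  0.106 ] [ 0.4805 -0.1761  0.1069]
(243.5, np.float64(337.4), np.float64(219.5), (57, 17, 22, 16)) [ 0.4286 -0.2366  0.106 ] [ 0.4315 -0.2379  0.1093]
(198.5, np.float64(388.5), np.float64(220.0), (108, 15, 22, 16)) [ 0.462  -0.1408  0.106 ] [ 0.3799 -0.088   0.0048]
s (257.5, np.float64(311.4), np.float64(281.0), (58, 54, 28, 14)) [ 0.3642 -0.3772  0.106 ] [ 0.4098 -0.3256  0.0633]
s (201.0, np.float64(276.0), np.float64(235.0), (26, 7, 22, 18)) [ 0.4154 -0.2358  0.106 ] [ 0.4159 -0.2351  0.1056]
s (201.5, np.float64(252.5), np.float64(238.5), (0, 0, 27, 38)) [ 0.381 -0.22   0.106] [ 0.4343 -0.1423  0.0579]
```

View pics/sidecrop.png

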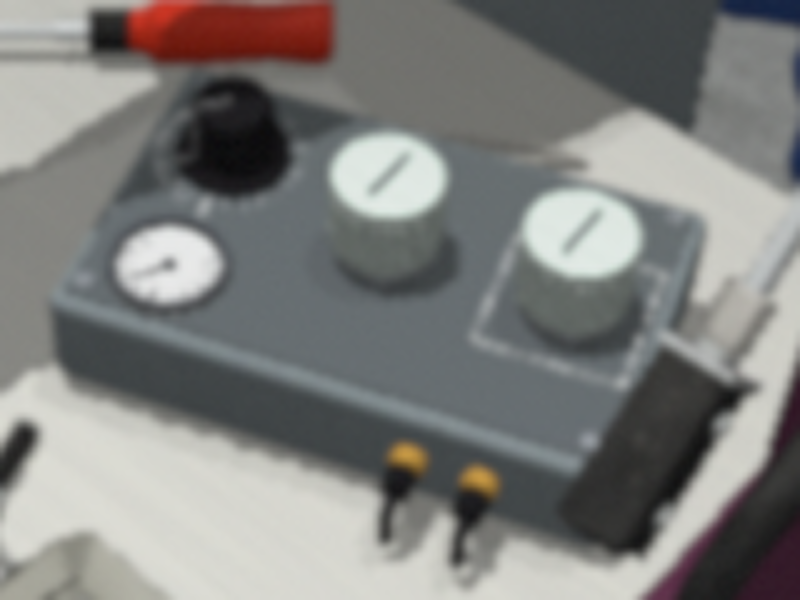

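The test cap top is at (0.429,-0.237), ref cap at (0.4815,-0.176). They are 80.6 mm apart (80 expected). The tester yaw is about -40.5°, and the gauge I predict from that matches the one measured. That puts the dial at about (0.359,-0.279). I'll move above it for a wrist view.

```bash
python3 -m creep '{"linear":[[35,-33,0],[70,-67,0],[105,-100,0],[140,-134,0],[165,-160,0]],"roll":[0,0,0,0,0],"gripper":[60,60,60,60,60]}' 30
python3 -m creep '{"linear":[[25,-24,0],[32,-30,0],[32,-30,0],[32,-30,0]],"roll":[0,0,0,0],"gripper":[60,60,60,60]}'
python3 - <<'E'
from h import *
from workcell import arm
c=arm.capture("wrist");np.savez("w1.npz",**c);o=arm.observe();print(o["eef_pos"],o["eef_rot"],o["wrist_force"])
cv2.imwrite("pics/w1.png",c["img"][:,:,::-1])
for X in([.4292,-.237,.106],[.3588,-.2794,.094]):print(proj(c,X))
for b in bright(c,(0,0,640,480),190,100): print(b, ray(c,b[1],b[2],.106).round(4),pt(c,b[1],b[2]).round(4))
E
```

```text
time: 0.65
eef_pos: [0.3439, -0.3183, 0.4045]
eef_rot: [-3.141, -0.0, 0.462]
wrist_force: [-0.1, -0.1, -0.2]
gripper_width: 0.705
grasp_force: 0.0
time: 1.05
eef_pos: [0.3587, -0.2803, 0.4046]
eef_rot: [3.141, 0.0, 0.461]
wrist_force: [0.6, 0.2, -0.7]
gripper_width: 0.703
grasp_force: 0.0
[ 0.35853627 -0.28057221  0.40450408] [-3.14158245e+00  3.06985087e-04  4.59998454e-01] [ 0.17611369 -0.37537802  0.45192973]
[313.83226878 113.60373502]
[323.58301457 222.85523137]
(1381.5, np.float64(511.5), np.float64(448.0), (484, 417, 49, 63)) [ 0.2469 -0.528   0.106 ] [ 1.779e-01 -6.382e-01 -1.000e-04]
(126.0, np.float64(482.0), np.float64(438.0), (479, 415, 10, 47)) [ 0.2444 -0.4974  0.106 ] [ 0.1753 -0.5943  0.0011]
(239.5, np.float64(247.5), np.float64(383.5), (241, 358, 13, 52)) [ 0.2033 -0.2826  0.106 ] [ 0.1164 -0.2957 -0.001 ]
(4077.5, np.float64(606.5), np.float64(362.5), (561, 309, 79, 108)) [ 0.3587 -0.5489  0.106 ] [ 0.3649 -0.5188  0.1329]
(6490.0, np.float64(325.5), np.float64(350.0), (249, 297, 148, 106)) [ 0.2631 -0.3285  0.106 ] [ 2.006e-01 -3.598e-01 -2.000e-04]
(2252.0, np.fl
[... 473 characters left out ...]
loat64(246.5), np.float64(193.5), (227, 176, 38, 37)) [ 0.3562 -0.2167  0.106 ] [ 3.305e-01 -2.037e-01 -1.000e-04]
(1763.0, np.float64(397.9), np.float64(182.3), (374, 159, 49, 49)) [ 0.4134 -0.3136  0.106 ] [ 0.4123 -0.3235  0.0645]
(2299.0, np.float64(184.0), np.float64(189.0), (134, 150, 101, 68)) [ 0.3387 -0.1739  0.106 ] [ 0.3066 -0.1444  0.0016]
(35129.0, np.float64(516.1), np.float64(99.0), (382, 0, 258, 198)) [ 0.5003 -0.3587  0.106 ] [ 0.5311 -0.4012  0.0017]
(2093.5, np.float64(139.0), np.float64(8.0), (99, 0, 81, 35)) [ 0.4374 -0.1062  0.106 ] [ 0.4438 -0.0504  0.0018]
(1394.5, np.float64(57.0), np.float64(12.5), (13, 0, 89, 26)) [ 0.4111 -0.0589  0.106 ] [ 0.3889  0.3681 -0.4942]
```

View pics/w1.png

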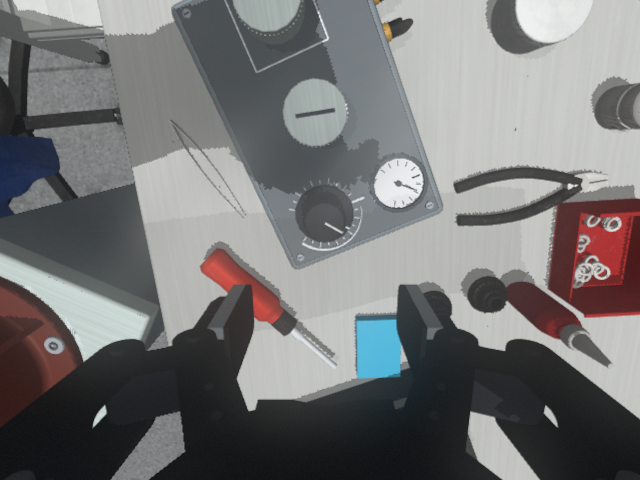

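The wrist view shows the test cap at (315,113), where I predicted it. The dial is at about (326,215), its pointer toward the lower right near (337,228), and the zero line near (357,201).

```bash
python3 - <<'E'
from h import *
c=dict(np.load("w1.npz"))
cv2.imwrite("pics/w1d.png",cv2.resize(c["img"][165:265,268:393,::-1],None,fx=6,fy=6,interpolation=cv2.INTER_CUBIC))
for z in(.06,.065,.094):print(z,(proj(c,[.3588,-.2794,z])-[268,165])*6)
print("zero",(proj(c,[.3588+.037*.76,-.2794-.037*.649,.06])-[268,165])*6)
hsv=c["range_z"]
u,v=np.meshgrid(range(280,375),range(170,260))
P=np.array([pt(c,a,b) for a,b in zip(u.ravel(),v.ravel())])
k=P[(P[:,2]>.088)&(P[:,2]<.1)&(np.hypot(P[:,0]-.3588,P[:,1]+.2794)<.03)]
print(len(k),k.mean(0),k.min(0),k.max(0))
E
```

```text
0.06 [334.17412157 292.03026498]
0.065 [334.08347954 299.41817175]
0.094 [333.4980874  347.13138824]
zero [567.28459087 194.47495352]
1380 [ 0.36007049 -0.27880871  0.09397569] [ 0.34203885 -0.29662023  0.0880669 ] [ 0.37696559 -0.26183518  0.09666055]
```

View pics/w1d.png

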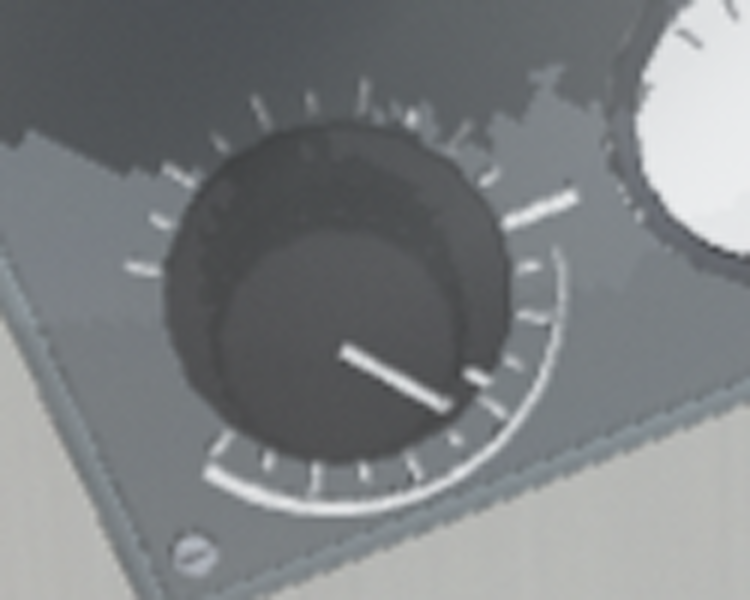

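```bash
python3 - <<'E'
from h import *
c=dict(np.load("w1.npz")); A=np.array([.3595,-.2792])
f=lambda u,v,z:ray(c,268+u/6,165+v/6,z)[:2]
ang=lambda p:(np.degrees(np.arctan2(*(p-A)[::-1])),np.hypot(*(p-A))*1e3)
print("zero",ang(f(577,194,.06)),"ptr",ang(f(490,382,.065)),"toppt",ang(f(450,408,.094)),ang(f(345,350,.094)))
p,q=f(345,350,.094),f(450,408,.094);print("line",np.degrees(np.arctan2(*(q-p)[::-1])))
p,q=f(505,221,.06),f(577,194,.06);print("zline",np.degrees(np.arctan2(*(q-p)[::-1])))
E
```

```text
zero (np.float64(-42.15562575585712), np.float64(37.919424281739715)) ptr (np.float64(-93.61484188481955), np.float64(26.287929569693837)) toppt (np.float64(-94.14434043226372), np.float64(17.906284075324248)) (np.float64(-102.12398611329934), np.float64(1.7801246432383921))
line -93.26733891923925
zline -42.69855163400033
```

The dial reads about 51.5° clockwise. I'll go down, grip it and turn it back.

```bash
python3 -m creep '{"linear":[[1.5,-1,45],[1.5,-1,90],[1.5,-1,130],[1.5,-1,150],[1.5,-1,161]],"roll":[0,0,0,0,0],"gripper":[60,60,60,60,60]}'
python3 -m creep '{"linear":[[0,0,1],[0,0,1],[0,0,1],[0,0,1],[0,0,1]],"roll":[0,0,0,0,0],"gripper":[60,20,20,20,20]}' 25
```

```text
time: 1.6
eef_pos: [0.3587, -0.2784, 0.2412]
eef_rot: [-3.138, 0.001, 0.459]
wrist_force: [0.1, 0.3, 0.6]
gripper_width: 0.705
grasp_force: 0.0
time: 2.1
eef_pos: [0.36, -0.2786, 0.2443]
eef_rot: [3.139, 0.0, 0.461]
wrist_force: [-2.8, 1.7, 7.0]
gripper_width: 0.389
grasp_force: 25.0
```

```bash
python3 -m creep '{"linear":[[0,0,-2],[0,0,-2],[0,0,-2],[0,0,-2],[0,0,-2]],"roll":[-8,-16,-24,-32,-40],"gripper":[20,20,20,20,20]}'
python3 -m creep '{"linear":[[0,0,0],[0,0,0],[0,0,0],[0,0,0]],"roll":[-6,-11.5,-11.5,-11.5],"gripper":[20,20,20,20]}'
python3 -m creep '{"linear":[[0,0,0],[0,0,0],[0,0,0],[0,0,-40],[0,0,-80]],"roll":[0,0,0,0,0],"gripper":[60,60,60,60,60]}'
python3 -m creep '{"linear":[[-15,0,-45],[-30,0,-80],[-30,0,-80],[-30,0,-80]],"roll":[0,0,0,0],"gripper":[60,60,60,60]}'
python3 - <<'E'
from h import *
from workcell import arm
c=arm.capture("wrist");np.savez("w2.npz",**c);o=arm.observe();print(o["eef_pos"],o["eef_rot"],o["joints"])
d=proj(c,[.3595,-.2792,.07]).astype(int);x,y=d-[70,55];print(d,x,y)
cv2.imwrite("pics/w2d.png",cv2.resize(c["img"][max(y,0):y+110,x:x+140,::-1],None,fx=5,fy=5,interpolation=cv2.INTER_CUBIC))
E
```

```text
time: 2.6
eef_pos: [0.3595, -0.2782, 0.2445]
eef_rot: [-3.141, 0.001, 1.164]
wrist_force: [-1.6, -2.1, -7.1]
gripper_width: 0.388
grasp_force: 28.6
time: 3.0
eef_pos: [0.3594, -0.2781, 0.2445]
eef_rot: [-3.141, 0.0, 1.357]
wrist_force: [-3.6, -2.7, -7.5]
gripper_width: 0.386
grasp_force: 28.8
time: 3.5
eef_pos: [0.3595, -0.2776, 0.3252]
eef_rot: [-3.141, -0.001, 1.359]
wrist_force: [0.1, -1.2, 0.5]
gripper_width: 0.703
grasp_force: 0.0
time: 3.9
eef_pos: [0.3535, -0.3078, 0.4055]
eef_rot: [3.14, 0.001, 1.359]
wrist_force: [-0.6, 0.0, -0.3]
gripper_width: 0.707
grasp_force: 0.0
[ 0.35344955 -0.30732444  0.40435112] [ 3.14150962e+00 -2.71184698e-04  1.35926616e+00] [-9.96138758e-01 -2.99817248e-01 -2.83294818e-01  1.58745160e+00
  2.50577734e-04  7.86187733e-01]
[323 181] 253 126
```

View pics/w2d.png

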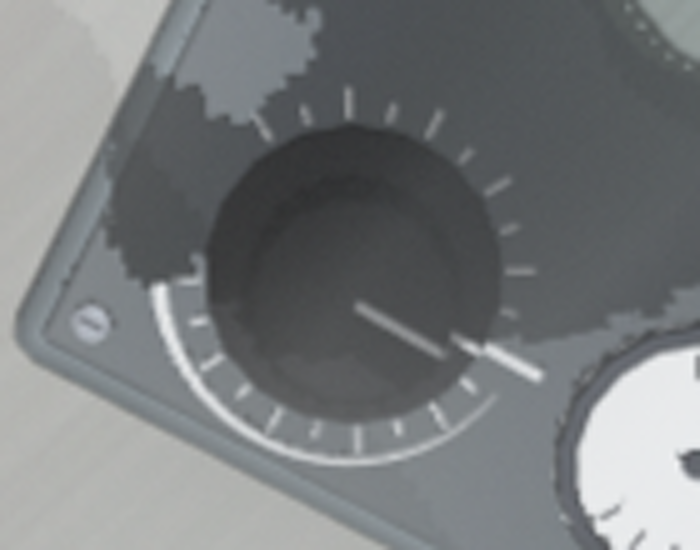

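The pointer lies practically on the zero line. I'll check the residual.

```bash
python3 - <<'E'
from h import *
c=dict(np.load("w2.npz")); A=np.array([.3595,-.2792])
f=lambda u,v,z:ray(c,253+u/5,126+v/5,z)[:2]
ang=lambda p:(np.degrees(np.arctan2(*(p-A)[::-1])),np.hypot(*(p-A))*1e3)
print("zero",ang(f(541,378,.06)),ang(f(485,347,.06)),"ptr",ang(f(479,352,.065)),ang(f(455,338,.065)))
d=lambda p,q:np.degrees(np.arctan2(*(q-p)[::-1]))
print(d(f(358,305,.094),f(443,355,.094)),d(f(485,347,.06),f(541,378,.06)))
g=c["img"].max(2)
# cap location in the new picture
k=pt(c,*proj(c,[.4292,-.237,.106]));print(proj(c,[.4292,-.237,.106]),k)
u,v=np.meshgrid(range(340,470),range(60,190));P=np.array([pt(c,a,b) for a,b in zip(u.ravel(),v.ravel())])
k=P[(abs(P[:,2]-.106)<.003)&(np.hypot(P[:,0]-.4292,P[:,1]+.237)<.035)];print(len(k),k.mean(0),(k.min(0)+k.max(0))/2,k.max(0)-k.min(0))
w=dict(np.load("w1.npz"));u,v=np.meshgrid(range(270,360),range(70,160));P=np.array([pt(w,a,b) for a,b in zip(u.ravel(),v.ravel())])
k=P[(abs(P[:,2]-.106)<.003)&(np.hypot(P[:,0]-.4292,P[:,1]+.237)<.035)];print(len(k),k.mean(0),(k.min(0)+k.max(0))/2,k.max(0)-k.min(0))
E
```

```text
zero (np.float64(-41.502222926092955), np.float64(38.24563124531653)) (np.float64(-41.67075657856742), np.float64(26.859894870045807)) ptr (np.float64(-43.23595766945031), np.float64(25.682833002442127)) (np.float64(-43.42762229629107), np.float64(20.848398037369993))
-42.70824429531012 -41.104649096990094
[407.39338117 108.60323404] [ 0.42889354 -0.23701709  0.1073618 ]
3474 [ 0.42945275 -0.23707473  0.10633823] [ 0.42986895 -0.23745123  0.10600403] [0.04600717 0.04532613 0.00594198]
3444 [ 0.43005887 -0.23703661  0.10638003] [ 0.4297116  -0.23716552  0.1059499 ] [0.04529212 0.04542235 0.00540899]
```

Three measures agree that about 1.6° is left, so I'll regrip and nudge it.

```bash
python3 -m creep '{"linear":[[15,0,40],[30,0,80],[30,0,125],[30,0,150],[30,0,160]],"roll":[0,0,0,0,0],"gripper":[60,60,60,60,60]}'
python3 -m creep '{"linear":[[0,0,0],[0,0,0],[0,0,0],[0,0,0],[0,0,0]],"roll":[0,0,0,-1.5,-1.5],"gripper":[20,20,20,20,20]}'
python3 -m creep '{"linear":[[0,0,0],[0,0,0],[0,0,0],[0,0,-40],[0,0,-80]],"roll":[0,0,0,0,0],"gripper":[60,60,60,60,60]}'
python3 -m creep '{"linear":[[-15,0,-45],[-30,0,-80],[-30,0,-80],[-30,0,-80]],"roll":[0,0,0,0],"gripper":[60,60,60,60]}'
python3 - <<'E'
from h import *
from workcell import arm
c=arm.capture("wrist");np.savez("w3.npz",**c);o=arm.observe();print(o["eef_pos"],o["eef_rot"],o["joints"])
d=proj(c,[.3595,-.2792,.07]).astype(int);x,y=d-[70,55];print(d,x,y)
cv2.imwrite("pics/w3d.png",cv2.resize(c["img"][max(y,0):y+110,x:x+140,::-1],None,fx=5,fy=5,interpolation=cv2.INTER_CUBIC))
E
```

```text
time: 4.45
eef_pos: [0.3588, -0.2761, 0.2405]
eef_rot: [-3.137, -0.004, 1.36]
wrist_force: [-0.3, 0.2, 0.9]
gripper_width: 0.702
grasp_force: 0.0
time: 4.95
eef_pos: [0.3595, -0.2781, 0.2458]
eef_rot: [-3.141, 0.0, 1.386]
wrist_force: [-4.8, 3.0, -1.6]
gripper_width: 0.388
grasp_force: 25.7
time: 5.45
eef_pos: [0.3594, -0.2777, 0.3253]
eef_rot: [-3.141, -0.001, 1.386]
wrist_force: [1.2, -1.0, 0.5]
gripper_width: 0.7
grasp_force: 0.0
time: 5.85
eef_pos: [0.3543, -0.308, 0.4056]
eef_rot: [3.14, 0.001, 1.385]
wrist_force: [-0.0, 0.0, -0.8]
gripper_width: 0.7
grasp_force: 0.0
[ 0.35415052 -0.3075672   0.40441976] [-3.14158645e+00 -1.14106554e-04  1.38553130e+00] [-9.95075297e-01 -2.97656558e-01 -2.81399248e-01  1.58714054e+00
  7.42012636e-05  7.60986050e-01]
[323 181] 253 126
```

View pics/w3d.png

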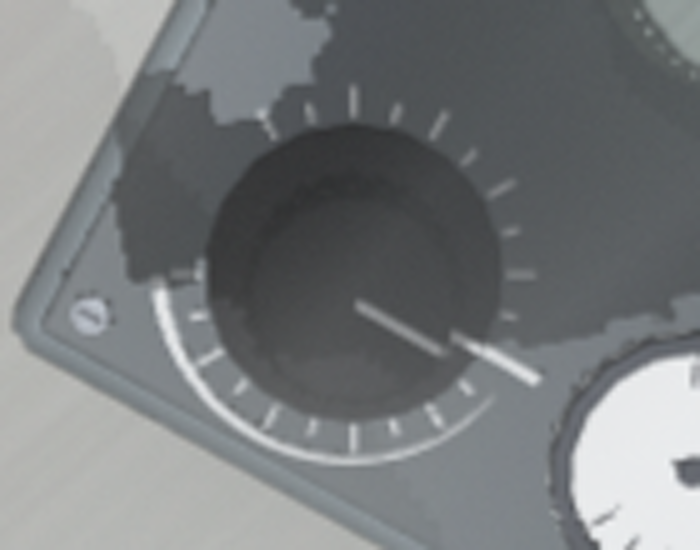

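The dial is now at zero: the pointer and the zero line form one straight line. Next I go to the test cap.

```bash
python3 -m creep '{"linear":[[35,25,0],[70,51,0],[83,61.5,10],[83,61.5,50],[83,61.5,90]],"roll":[0,0,0,0,0],"gripper":[60,60,60,60,60]}'
python3 -m creep '{"linear":[[0,0,35],[0,0,55],[0,0,65],[0,0,65]],"roll":[0,0,0,0],"gripper":[60,60,60,60]}'
python3 -m creep '{"linear":[[0,0,0],[0,0,0],[0,0,0],[0,0,0]],"roll":[0,0,0,0],"gripper":[35,35,35,35]}' 50
python3 -c "
from workcell import arm;o=arm.observe();print(o['torque'],o['joints'])"
```

```text
time: 6.4
eef_pos: [0.4302, -0.2361, 0.3128]
eef_rot: [-3.142, -0.0, 1.388]
wrist_force: [0.6, -0.3, -0.3]
gripper_width: 0.702
grasp_force: 0.0
time: 6.8
eef_pos: [0.4292, -0.2364, 0.2478]
eef_rot: [-3.139, -0.002, 1.386]
wrist_force: [0.3, 0.1, 1.1]
gripper_width: 0.703
grasp_force: 0.0
time: 7.2
eef_pos: [0.4299, -0.2374, 0.2508]
eef_rot: [3.141, 0.001, 1.386]
wrist_force: [-5.2, 1.8, 4.3]
gripper_width: 0.522
grasp_force: 51.8
[ 0.64621291  1.09579078 -0.04203646] [-7.71486335e-01 -2.04201896e-01 -4.81572339e-01  1.29299148e+00
 -4.02997854e-04  9.84305787e-01]
```

Gripped. Now I try a small counter-clockwise turn.

```bash
python3 -m creep '{"linear":[[0,0,0],[0,0,-0.3],[0,0,-0.4],[0,0,-0.4]],"roll":[-4,-8,-8,-8],"gripper":[35,35,35,35]}' 
python3 -c "
from workcell import arm;o=arm.observe();print(o['torque'],o['eef_rot'],o['joints'][5])"
```

```text
time: 7.6
eef_pos: [0.4298, -0.2375, 0.2508]
eef_rot: [-3.142, 0.001, 1.523]
wrist_force: [-6.1, 2.8, 4.1]
gripper_width: 0.524
grasp_force: 51.8
[ 0.40038068  1.25300049 -0.01218454] [-3.14154573e+00  7.71392242e-04  1.52322137e+00] 0.8467561827391501
```

Torque stays near zero past 0.13 rad, so it loosens counter-clockwise. I continue to about 1.4 rad (80°), rising 3.6 mm/rad.

```bash
python3 -m creep '{"linear":[[0,0,-0.5],[0,0,-1],[0,0,-1.5],[0,0,-1.5]],"roll":[-8,-16,-24,-24],"gripper":[35,35,35,35]}' 
python3 -c "
from workcell import arm;o=arm.observe();print(o['torque'],o['joints'][5])"
```

```text
time: 8.0
eef_pos: [0.4299, -0.2375, 0.2521]
eef_rot: [-3.141, 0.001, 1.944]
wrist_force: [-5.2, 1.0, 2.8]
gripper_width: 0.525
grasp_force: 51.6
[0.09231372 1.10698759 0.08682798] 0.4255385487056142
```

```bash
python3 -m creep '{"linear":[[0,0,-0.5],[0,0,-1],[0,0,-1.5],[0,0,-2],[0,0,-2.5]],"roll":[-8,-16,-24,-32,-40],"gripper":[35,35,35,35,35]}' 
python3 -m creep '{"linear":[[0,0,-0.5],[0,0,-0.5]],"roll":[-8,-8],"gripper":[35,35]}' 
python3 -c "
from workcell import arm;o=arm.observe();print(o['torque'],o['joints'][5])"
```

```text
time: 8.5
eef_pos: [0.4299, -0.2375, 0.2545]
eef_rot: [-3.141, 0.0, 2.642]
wrist_force: [-4.6, 0.8, 3.0]
gripper_width: 0.523
grasp_force: 51.9
time: 8.7
eef_pos: [0.4299, -0.2375, 0.255]
eef_rot: [-3.141, 0.0, 2.779]
wrist_force: [-5.3, 0.8, 3.2]
gripper_width: 0.526
grasp_force: 51.6
[0.02606231 1.18268777 0.07466361] -0.40910824720713745
```

```bash
python3 -m creep '{"linear":[[0,0,-1.5],[0,0,-4],[0,0,-4]],"roll":[0,0,0],"gripper":[35,35,35]}'
```

```text
time: 9.0
eef_pos: [0.4299, -0.2373, 0.2587]
eef_rot: [-3.142, 0.0, 2.779]
wrist_force: [-3.2, 0.3, -1.0]
gripper_width: 0.519
grasp_force: 51.4
```

It's lifting free, with only the cap's weight on the wrist.

```bash
python3 -m creep '{"linear":[[0,0,-12],[0,0,-30],[0,0,-55],[0,0,-80],[0,0,-98]],"roll":[0,0,0,0,0],"gripper":[35,35,35,35,35]}'
python3 -m creep '{"linear":[[0,0,-8],[0,0,-10],[0,0,-10],[0,0,-10],[0,0,-10]],"roll":[0,0,0,0,0],"gripper":[35,35,35,35,35]}'
python3 - <<'E'
from h import *
from workcell import arm
s=arm.capture("side");w=arm.capture("wrist");c=arm.capture("scene")
cr=lambda k,a,b,d,e,f:cv2.resize(k["img"][b:e,a:d,::-1],(400,int(400*(e-b)/(d-a))),interpolation=cv2.INTER_CUBIC)
A=cr(s,250,140,410,300,1);B=cr(c,210,170,370,330,1);cv2.imwrite("pics/f.png",np.hstack([A,B]));cv2.imwrite("pics/fw.png",w["img"][:,:,::-1])
for b in bright(s,(270,140,400,290),190):print(b,ray(s,b[1],b[2],.106).round(4))
E
```

```text
time: 9.5
eef_pos: [0.4303, -0.2374, 0.3597]
eef_rot: [-3.141, 0.004, 2.781]
wrist_force: [0.5, -1.0, -0.4]
gripper_width: 0.522
grasp_force: 51.5
time: 10.0
eef_pos: [0.4297, -0.2371, 0.3656]
eef_rot: [3.141, -0.001, 2.782]
wrist_force: [0.5, -0.3, -1.0]
gripper_width: 0.524
grasp_force: 51.5
(657.5, np.float64(301.5), np.float64(276.0), (0, 123, 64, 27)) [ 0.5375 -0.346   0.106 ]
(125.0, np.float64(293.4), np.float64(238.0), (15, 91, 18, 13)) [ 0.4474 -0.3337  0.106 ]
(449.0, np.float64(276.3), np.float64(219.5), (0, 58, 22, 44)) [ 0.3902 -0.3519  0.106 ]
(367.5, np.float64(370.8), np.float64(210.9), (84, 56, 34, 25)) [ 0.4276 -0.1641  0.106 ]
(1142.5, np.float64(282.6), np.float64(166.0), (0, 2, 40, 49)) [ 0.2368 -0.2951  0.106 ]
```

View pics/f.png

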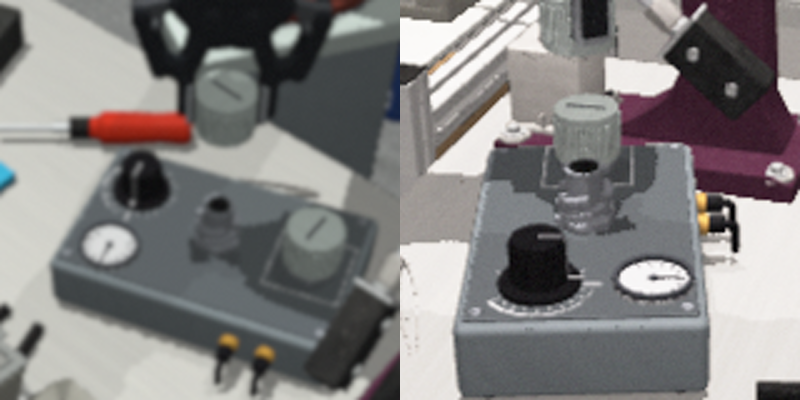

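View pics/fw.png

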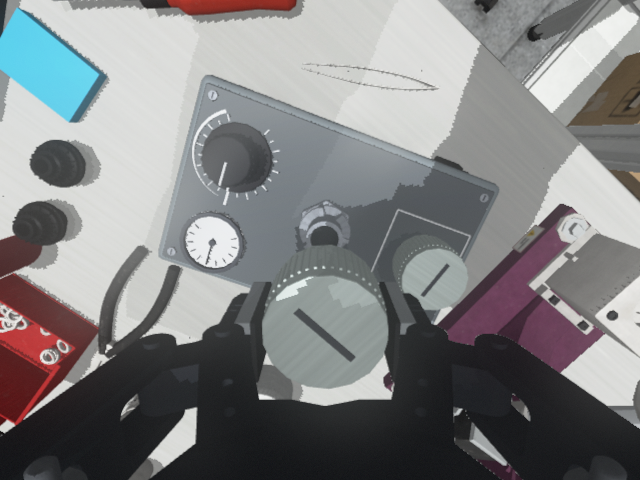

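The cap is held level above the bare spigot (wrist view: cap at (327,325), spigot at (324,228)). The dial pointer is on the zero line and the ref cap is in its square. The underside is about 85 mm above the port top.

```bash
python3 -c "
from workcell import arm;print(arm.sign_off())"
```

```text
the job is handed in; nothing more can be done
None
```

I handed the job in at about 10 s: the dial is back at zero and released, and the test cap came loose counter-clockwise (right-hand thread). It is held still and level about 85 mm straight above its port, and the last pictures show nothing else moved.

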